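# Clamp a specimen cup in the bench fixture

## Robot

A 7-joint arm with a two-finger parallel gripper is mounted at the origin on a cart in front of the work surface, level with it; the furniture and walls round the work are solid. World frame = base frame: x ahead of the robot, y to its left, z up, the work surface at z = 0. Lengths are in m, angles in rad, forces in N, time in s.
With the tool pointing down it reaches from about 0.425 to 0.825 m from the base axis. Payload 3.6 kg.
Tool frame: the origin (TCP) lies midway between the tips of the shut fingers; the grasp point (between the pads) lies 19 mm behind it; y points along the fingers, z is the direction in which the jaws open and shut, and the axes are right-handed (so a half turn about y gives the same grasp; the last joint's range is limited). The gripper opens to 93 mm and grips with 3 to 60 N. Pads are 15 mm wide; open, the fingers measure 128 mm over their backs; the gripper's body (75 mm by 188 mm) begins 65 mm behind the grasp point.
Start: joints at [1.276, 0.615, -0.013, 1.423, 0.008, 1.103, -0.04], TCP at [0.172, -0.627, 0.219] pointing down, gripper open.
Joint ranges: [-3.12, 3.12], [-0.3, 2.06], [-1.34, 1.32], [0.26, 2.42], [-1.36, 4.5], [0.01, 1.98], [-2.84, 2.84]. Speed limits (rad/s): [2.79, 2.79, 3.14, 3.14, 3.14, 3.14, 3.14].

## Interface

Orientations are given as a unit quaternion [x, y, z, w].
In Python, from cell import manip gives the robot as it stands. The module is installed in compiled form; this text tells all that it offers.
- The arm moves only by the tool jog_arm, never from a script. Its argument "steps" is one flat list of numbers, 5 for each row, row after row: the shift along the tool's x, y, z in cm, then the turn about the tool's y in degrees, then the opening in per cent of the stroke, from 0 (shut) to 100 (fully open). A call has 1 to 12 rows; each row is the pose to reach, as a shift and turn from the pose commanded when the call began, along the tool's axes at that moment; what a row does not reach only later rows make up. A row lasts 1/12 s, in which the tool goes at most 41.7 mm and 7.16 degrees, less where a joint would pass 70% of its speed; a pose out of reach is approached as far as the arm can. A call with a gripper value outside its range is refused whole. The fingers move at their own pace and stop on an object; the grip force is fixed at half the most. Time passes only in rows, so rows that repeat a pose let the fingers close. It gives the time, the measured TCP pose, the force and the opening at its end, in the units of the state.
- manip.sense(): the state, without advancing time (a new reading comes with each control period).
- manip.get_image(name): name is "scene" or "top" or "wrist"; returns (picture, depth): 384x512x3 uint8, red, green, blue; 384x512 float32, m along the optical axis (not along the pixel's ray), 0 where there is no reading.
- manip.get_calibration(name): a dict with "vfov" (degrees; the focal length in pixels is half the picture's height over the tangent of half this angle, whatever the lens; pixels are square), "cx", "cy" (the principal point, pixels), "xyz" and "orientation" of the camera in the world; the wrist camera has in their place "tool_from_camera" (4x4, takes a point from camera to tool coordinates, whose origin is the TCP and whose axes are the tool frame's). Camera axes: x right, y down, z forward; pixel columns grow to the right and rows downward; lengths in m; the calibration is good to about 2 mm. The wrist camera is an equidistant fisheye: a pixel r from the principal point sees the ray r / f radians off the axis. A picture is of the moment at which its call begins: read the wrist's pose just before it. get_calibration takes no time and is no camera call.
- manip.job_done(): hands the job in, once; it reports no verdict.
The state is a dict: "t": time; "joint_pos": joint angles; "joint_velocities": joint speeds; "tau": joint torques, N m; "tcp_pos": TCP position; "tool_rot": TCP orientation; "wrist_force": force on the tool from outside, world axes, zero at the start; "ft_torque": the same for the moment, N m; "grip_width": opening from 0.0 (shut) to 1.0 (fully open).
Only numpy, scipy, OpenCV 4.12 (cv2) and the standard library are available. Lean on these libraries where they do the work, as an engineer would, in place of code of your own. Each camera call takes 0.05 s, during which the arm holds its last target. There are 200 camera calls.

## Task

Stand the white-capped specimen cup upright between the jaws of the clamp fixture, let go of it, then turn the knurled thumbscrew clockwise until the jaw holds the cup against the V rest and the screw has clearly stiffened. Stop there: snug, so that the cup cannot shift, but not forced, or the thin cup cracks. Leave the other things on the bench alone.

Things in the scene. Friction and masses are not known exactly. Their poses are not given: they have to be found in the camera images.
- cup_center (a point): centre of the specimen cup to be clamped, 32 mm above its foot. Clear cup with a white screw cap, 64 mm tall, 0.12 kg; the cap is 52 mm wide and takes the top 14 mm; the body below tapers from 48 mm to about 43 mm wide. z up the cup. Grip it from above across the cap.
- cup: the same cup; origin at the centre of its foot, z up
- nest (a point): point on top of the fixture's 12 mm base plate; x points from thumbscrew to V rest (the way the jaw closes), z up. The cup stands here, jaw on the -x side, blue V rest on the +x side, sides open, jaws no higher than 48 mm over the worktop. The rest's x setting differs by up to 3 mm either way each time and is not measured; at its middle setting the seated cup is centred on this point
- jaw_pad: rubber moving jaw, 34 mm wide, 14 mm high; origin in the middle of the face that meets the cup, 32 mm above the worktop; x is the way it closes. Cup radius at this height: 22.5 mm. The gap between open jaw and rest exceeds the cup by only 5 to 13 mm, so stand the cup about 3 mm clear of the jaw. Its force grows about 30 N per mm once the cup is against the rest
- screw_grip (a point): on the axis of the thumbscrew, at the height to grip: 68 mm above the worktop. Black knurled knob, 36 mm in diameter and 32 mm tall, from 48 to 80 mm above the worktop, over a blue housing 36 mm high; upright axis, 100 mm from nest on its -x side. It does not rise or sink as it turns
- thumbscrew (a joint): rad, grows clockwise from above, closing the jaw 4 mm per rad. Starts at 0 to 0.4; the cup meets the rest somewhere from 1.7 to 3.4. Thread drag 0.12 N m either way, so a stopped tool may read 0.12 more or less than the load: watch the change. From the seat the torque rises 0.5 N m per rad. A rise of 0.08 to 0.2 is 20 to 50 N: snug. Let go, it eases back to 30 N at most. Over 60 N cracks the cup
- fixture: the clamp fixture, fixed to the worktop: aluminium base plate 200 x 96 x 12 mm with a blue screw housing; origin in the middle of its underside, x from the thumbscrew to the rest
- tumbler: bystander: steel tumbler, 63 mm wide, 81 mm tall, origin at its foot
- dropper: bystander: small white dropper bottle, 27 mm wide, 74 mm tall, origin at its foot
- red_cup: bystander: red-capped specimen cup, 52 mm wide, 64 mm tall, origin at its foot
Mind the look-alikes: they are no part of the job. Of the things that look like the cup, take the one that is farthest from the robot's base at the start.

How it is judged:
By the outcome, as a careful person would: the job done as asked, in the order asked, and still so for the second after the job is handed in, with the robot touching nothing.
It also fails if it takes over 72 s, if anything falls off the work surface, if the arm or the gripper's body presses on something with over 40 N, if the wrist force passes 120 N, or if a joint passes its speed limit or range.

## Working session

There is one attempt and no reset: what is moved stays moved. The work goes in short steps, Python scripts to look and compute and a tool call to move; the robot and the scene stay as the last step left them, time stands still between calls to the robot, and variables do not carry over. Pictures are saved under pics/ and viewed, about 8 in all and at most 12, crops included, and the job is handed in when it is done.

Besides the shell and the picture viewer there is one more tool, called in YAML: its name, and indented under it one key for each argument. jog_arm: Moves the arm, as the interface text tells. Its arguments: {"type":"object","properties":{"steps":{"type":"array"}},"required":["steps"]}

```bash
mkdir -p pics
cat > h.py <<'E'
import numpy as np, cv2
from scipy.spatial.transform import Rotation as R
from cell import manip
def cam(n):
    c=manip.get_calibration(n); s=manip.sense(); p,d=manip.get_image(n)
    return c,s,p,d
def cloud(n,c,s,d):
    h,w=d.shape; f=h/2/np.tan(np.radians(c['vfov'])/2)
    v,u=np.mgrid[:h,:w]; x=(u-c['cx'])/f; y=(v-c['cy'])/f
    if n=='wrist':
        r=np.hypot(x,y)+1e-9; k=np.tan(np.minimum(r,1.5))/r; x=x*k;y=y*k
    P=np.stack([x*d,y*d,d],-1)
    if n=='wrist':
        T=np.array(c['tool_from_camera']); P=P@T[:3,:3].T+T[:3,3]
        return P@R.from_quat(s['tool_rot']).as_matrix().T+s['tcp_pos']
    return P@R.from_quat(c['orientation']).as_matrix().T+c['xyz']
E
python3 - <<'E'
from h import *
s=manip.sense();print({k:np.round(v,3) for k,v in s.items()});print(R.from_quat(s['tool_rot']).as_matrix().round(3))
for n in['scene','top']:
    c,s,p,d=cam(n);print(n,c);np.savez(n,p=p,P=cloud(n,c,s,d),d=d);cv2.imwrite(f'pics/{n}0.png',p[...,::-1])
E
```

```text
{'t': np.float64(0.0), 'joint_pos': array([ 1.276,  0.616, -0.013,  1.425,  0.008,  1.103, -0.04 ]), 'joint_velocities': array([-0.002,  0.001,  0.001, -0.001,  0.   ,  0.002,  0.   ]), 'tau': array([-0.0000e+00, -4.5893e+01,  2.0900e-01, -1.6574e+01, -6.1000e-02,
        2.1000e-02,  0.0000e+00]), 'tcp_pos': array([ 0.172, -0.626,  0.217]), 'tool_rot': array([-0.095,  0.702, -0.7  ,  0.094]), 'wrist_force': array([ 0.242,  1.117, -0.243]), 'ft_torque': array([ 0.023, -0.022, -0.037]), 'grip_width': np.float64(0.996)}
[[-0.964 -0.001  0.265]
 [-0.265  0.002 -0.964]
 [ 0.    -1.    -0.003]]
scene {'vfov': 45.865033426364924, 'cx': 256.0897798901392, 'cy': 192.34695852940038, 'xyz': array([-0.25080854,  0.58915262,  0.76273861]), 'orientation': array([-0.44783855,  0.7657663 , -0.40495912,  0.22147396])}
top {'vfov': 57.23903858153626, 'cx': 254.583823092025, 'cy': 184.7182210814478, 'xyz': array([0.45193447, 0.0924022 , 1.22435732]), 'orientation': array([ 0.71140086, -0.70129732,  0.03740127, -0.02630643])}
```

View pics/top0.png

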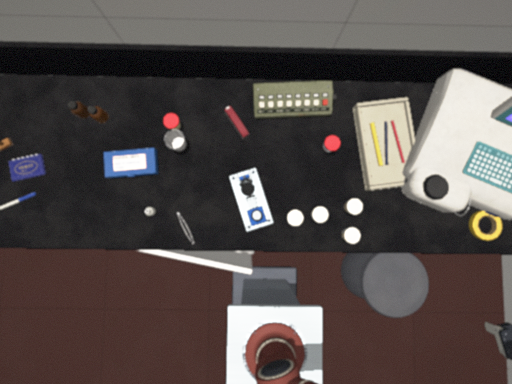

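View pics/scene0.png

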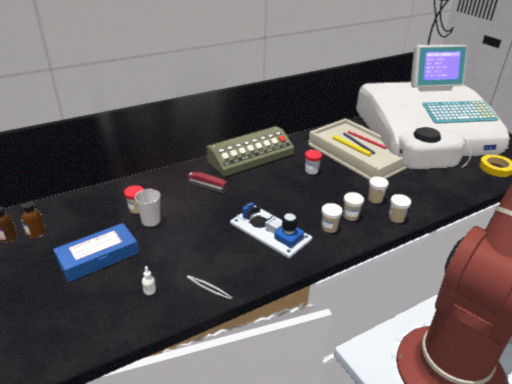

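The top view shows the fixture at about (251,198), with the blue housing and knob at its lower end (257,214). There are four white-capped cups at (295,218), (320,214), (354,206) and (351,235), red caps at (171,121) and (332,143), and the tumbler at (178,143). Next I'll measure them.

```bash
cat > m.py <<'E'
from h import *
z=np.load('top.npz');p,P=z['p'],z['P']
x,y,h=P[...,0],P[...,1],P[...,2]
for u,v in[(295,218),(320,214),(354,206),(351,235)]:
    m=np.zeros(h.shape,bool);m[v-14:v+15,u-14:u+15]=1
    m&=(h>.054)&(h<.075)
    q=P[m]; (cx,cy),r=cv2.minEnclosingCircle(q[:,:2].astype(np.float32)); print((u,v),m.sum(),q.mean(0).round(4),(round(cx,4),round(cy,4),round(r,4)),np.hypot(cx,cy).round(3))
# fixture
m=np.zeros(h.shape,bool);m[160:235,222:280]=1
pl=m&(h>.004)&(h<.02)&(p.min(-1)>120); a=m&(h>.006)
rect=cv2.minAreaRect(P[a][:,:2].astype(np.float32));print('fix',rect,cv2.boxPoints(rect).round(3))
k=m&(h>.07)&(h<.09);print('knob',k.sum(),P[k].mean(0),cv2.minEnclosingCircle(P[k][:,:2].astype(np.float32)))
k=m&(h>.03);print('high',k.sum());
print(h[186:224:3,232:276:3].round(3))
cv2.imwrite('pics/c1.png',cv2.resize(p[155:245,215:375,::-1],None,fx=5,fy=5,interpolation=cv2.INTER_CUBIC))
E
python3 m.py
```

```text
(295, 218) 194 [ 0.4517 -0.0585  0.0631] (0.4518, -0.059, 0.026) 0.456
(320, 214) 192 [ 0.4637 -0.1408  0.0632] (0.4638, -0.1416, 0.026) 0.485
(354, 206) 194 [ 0.4921 -0.2556  0.0632] (0.4926, -0.2568, 0.0262) 0.556
(351, 235) 198 [ 0.3972 -0.2457  0.0629] (0.397, -0.2468, 0.0261) 0.467
fix ((0.5200030207633972, 0.09328848123550415), (0.2466862052679062, 0.15965738892555237), 2.482607364654541) [[0.393 0.168]
 [0.4   0.008]
 [0.647 0.019]
 [0.64  0.178]]
knob 98 [0.45766412 0.06878909 0.08029675] ((0.4579917788505554, 0.06896138936281204), 0.018323831260204315)
high 464
[[ 1.200e-02  1.100e-02  1.300e-02  1.700e-02  1.300e-02  1.400e-02
   1.400e-02  1.100e-02  1.600e-02  1.400e-02 -3.000e-03 -1.000e-03
  -1.000e-03  2.000e-03 -3.000e-03]
 [ 4.000e-03  1.000e-02  9.000e-03  1.200e-02  1.200e-02  1.300e-02
   1.100e-02  1.000e-02  9.000e-03  9.000e-03  1.000e-02 -3.000e-03
   0.000e+00  7.000e-03  4.000e-03]
 [-2.000e-03  1.200e-02  1.000e-02  1.300e-02  1.300e-02  1.000e-02
   1.300e-02  9.000e-03  1.200e-02  1.300e-02  1.200e-02 -2.000e-03
   1.000e-03  2.000e-03 -1.000e-03]
 [ 4.00
[... 1013 characters left out ...]
 2.000e-03]
 [ 2.000e-03  3.000e-03  0.000e+00  1.400e-02  1.300e-02  3.900e-02
   3.600e-02  8.200e-02  8.600e-02  8.200e-02  3.200e-02  1.300e-02
   1.300e-02  3.000e-03 -1.000e-03]
 [-2.000e-03 -3.000e-03  2.000e-03 -1.000e-03  1.000e-02  1.400e-02
   3.100e-02  8.200e-02  8.400e-02  8.000e-02  3.600e-02  3.200e-02
   1.300e-02 -1.000e-03  4.000e-03]
 [ 1.224e+00 -2.000e-03  1.000e-03 -3.000e-03  1.800e-02  8.000e-03
   4.100e-02  8.000e-02  8.300e-02  8.100e-02  3.600e-02  3.800e-02
   1.600e-02  1.500e-02 -0.000e+00]
 [ 2.000e-03 -5.000e-03  4.000e-03  2.000e-03  1.000e-02  1.100e-02
   3.600e-02  3.800e-02  3.600e-02  3.600e-02  3.400e-02  1.100e-02
   1.000e-02  1.100e-02  4.000e-03]]
```

View pics/c1.png

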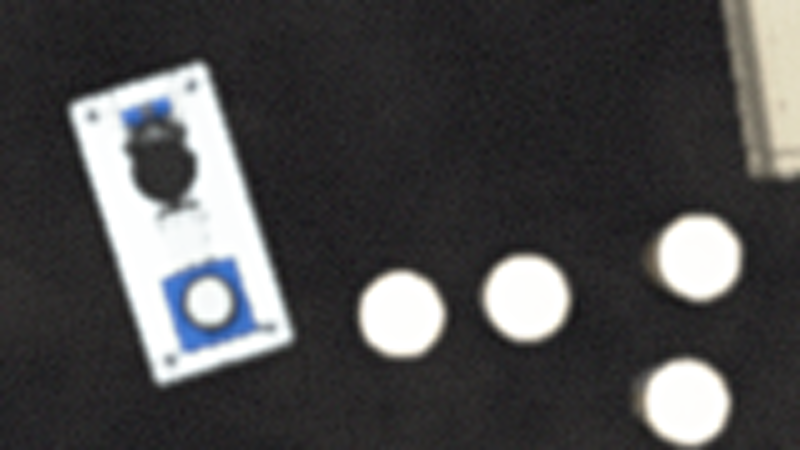

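The target is the farthest white cup, at (354,206) and 0.556 m from the base. The crop shows the knob at crop (209,300) and the V rest at (150,110), so fixture +x points roughly world +x, rotated slightly to +y. I'll fit the plate and compute the first move.

```bash
cat >> h.py <<'E'
def to(x,y,z,yaw=None):
    """shift (cm, tool axes) and turn (deg) to reach TCP xyz; yaw = wanted world angle (deg) of tool z axis"""
    s=manip.sense(); M=R.from_quat(s['tool_rot']).as_matrix(); d=M.T@(np.array([x,y,z])-s['tcp_pos'])*100
    a=np.degrees(np.arctan2(M[1,2],M[0,2])); t=0 if yaw is None else -((yaw-a+90)%180-90)
    print('t',round(float(s['t']),2),'tcp',np.round(s['tcp_pos'],4),'zyaw',a.round(2),'shift',d.round(2),'turn',round(t,2),'F',np.round(s['wrist_force'],1),'T',np.round(s['ft_torque'],3),'g',round(float(s['grip_width']),3),'q',np.round(s['joint_pos'],2))
E
python3 - <<'E'
from h import *
z=np.load('top.npz');p,P=z['p'],z['P'];h=P[...,2]
m=((p.min(-1)>150)&(abs(h-.012)<.009)).astype(np.uint8); m[:,:220]=0;m[:,280:]=0;m[:160]=0;m[235:]=0
m=cv2.morphologyEx(m,cv2.MORPH_OPEN,np.ones((2,2)))
q=P[m>0][:,:2].astype(np.float32);r=cv2.minAreaRect(q);b=cv2.boxPoints(r);print(r,b.round(3))
for k in range(4):print(np.degrees(np.arctan2(*(b[(k+1)%4]-b[k])[::-1])))
t=P[100:200,345:375];print('tray',t[(t[...,2]>.01)&(abs(t[...,1]+.28)<.06)][:,0].min(), np.percentile(t[...,2],99))
to(.4925,-.2565,.22)
E
```

```text
((0.5089472532272339, 0.08395226299762726), (0.19978895783424377, 0.09872423112392426), 18.940763473510742) [[0.398 0.098]
 [0.43  0.005]
 [0.619 0.07 ]
 [0.587 0.163]]
-71.059235
18.940762
108.94076
-161.05923
tray 0.5141284188275775 0.06249551900422321
t 0.1 tcp [ 0.1718 -0.6261  0.2176] zyaw -74.65 shift [-40.71  -0.18 -27.16] turn 0 F [-0.2  0.6 -1.3] T [-0.016 -0.012  0.012] g 1.0 q [ 1.28  0.62 -0.01  1.42  0.01  1.1  -0.04]
```

jog_arm:
  steps: [-40.7,3,-27.2,0,85,-40.7,3,-27.2,0,85,-40.7,3,-27.2,0,85,-40.7,3,-27.2,0,85,-40.7,3,-27.2,0,85,-40.7,3,-27.2,0,85,-40.7,3,-27.2,0,85,-40.7,3,-27.2,0,85,-40.7,3,-27.2,0,85,-40.7,3,-27.2,0,85,-40.7,3,-27.2,0,85,-40.7,3,-27.2,0,85]

```text
t: 1.1
tcp_pos: [0.4945, -0.2528, 0.1882]
tool_rot: [-0.095, 0.701, -0.7, 0.096]
wrist_force: [0.4, 0.5, -0.7]
grip_width: 0.848
```

jog_arm:
  steps: [0,0,0,0,85,0,0,0,0,85,0,0,0,0,85]

```text
t: 1.35
tcp_pos: [0.4917, -0.2575, 0.1883]
tool_rot: [0.095, -0.701, 0.701, -0.094]
wrist_force: [-0.6, 0.2, 0.1]
grip_width: 0.849
```

```bash
cat > w.py <<'E'
import sys
from h import *
c,s,p,d=cam('wrist');P=cloud('wrist',c,s,d);np.savez('wrist',p=p,P=P,d=d);cv2.imwrite(f'pics/{sys.argv[1]}.png',p[...,::-1])
x,y,lo,hi=map(float,sys.argv[2:6])
m=(np.hypot(P[...,0]-x,P[...,1]-y)<.04)&(P[...,2]>lo)&(P[...,2]<hi)&(d>0)
q=P[m];(a,b),r=cv2.minEnclosingCircle(q[:,:2].astype(np.float32));print(m.sum(),q.mean(0).round(4),q.min(0).round(4),q.max(0).round(4),round(a,4),round(b,4),round(r,4))
to(a,b,.038)
E
python3 w.py w1 .4925 -.2565 .056 .072
```

```text
1958 [ 0.4929 -0.2572  0.0628] [ 0.4659 -0.2828  0.0563] [ 0.5178 -0.2318  0.0651] 0.4919 -0.2574 0.0262
t 1.4 tcp [ 0.4912 -0.2584  0.1884] zyaw -74.8 shift [-0.11 15.04 -0.08] turn 0 F [-0.9 -0.3 -0.1] T [-0.019  0.018  0.002] g 0.85 q [ 0.48  0.5  -0.05  1.74  0.03  0.9  -0.89]
```

View pics/w1.png

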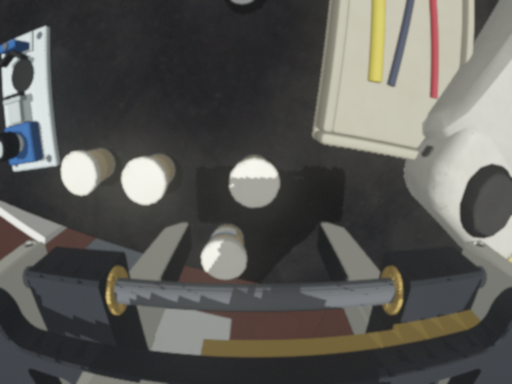

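The cup is centred at wrist pixel (254,182), between the fingers, with free space on both sides. The near cup at (224,252) is clear of the finger paths, so I'm descending.

jog_arm:
  steps: [-0.1,4,0,0,85,-0.1,8,0,0,85,-0.1,11,0,0,85,-0.1,13,0,0,85,-0.1,14.3,0,0,85,-0.1,15,0,0,85,-0.1,15,0,0,85,-0.1,15,0,0,85]

```text
t: 2.07
tcp_pos: [0.4932, -0.2578, 0.0391]
tool_rot: [0.094, -0.701, 0.701, -0.094]
wrist_force: [-0.0, 0.1, -0.0]
grip_width: 0.851
```

jog_arm:
  steps: [0,0,0,0,40,0,0,0,0,40,0,0,0,0,40,0,0,0,0,40,0,0,0,0,40,0,0,0,0,40,0,0,0,0,40,0,0,0,0,40]

```text
t: 2.73
tcp_pos: [0.4938, -0.2566, 0.0392]
tool_rot: [0.094, -0.701, 0.701, -0.095]
wrist_force: [-0.4, -0.0, 4.1]
grip_width: 0.558
```

jog_arm:
  steps: [0,-2,0,0,40,0,-5,0,0,40,0,-9,0,0,40,0,-13,0,0,40,0,-13,0,0,40,0,-13,0,0,40]

```text
t: 3.23
tcp_pos: [0.4946, -0.257, 0.1705]
tool_rot: [0.093, -0.7, 0.702, -0.096]
wrist_force: [-0.3, -0.3, -2.7]
grip_width: 0.558
```

```bash
python3 -c "
from h import *
to(.552,.1,.17,-71.5)"
```

```text
t 3.23 tcp [ 0.4946 -0.257   0.1705] zyaw -74.66 shift [-14.99   0.   -32.91] turn -3.16 F [-0.3 -0.3 -2.7] T [ 0.047  0.048 -0.035] g 0.558 q [ 0.47  0.52 -0.05  1.76  0.03  0.85 -0.9 ]
```

jog_arm:
  steps: [-3.2,-2,-24.7,-3.2,40,-3.2,-2,-24.7,-3.2,40,-3.2,-2,-24.7,-3.2,40,-3.2,-2,-24.7,-3.2,40,-3.2,-2,-24.7,-3.2,40,-3.2,-2,-24.7,-3.2,40,-3.2,-2,-24.7,-3.2,40,-3.2,-2,-24.7,-3.2,40,-3.2,-2,-24.7,-3.2,40,-3.2,-2,-24.7,-3.2,40,-3.2,-2,-24.7,-3.2,40]

```text
t: 4.15
tcp_pos: [0.4586, -0.0118, 0.1879]
tool_rot: [0.113, -0.698, 0.698, -0.112]
wrist_force: [-0.6, -1.3, -1.2]
grip_width: 0.557
```

```bash
python3 w.py w2 .458 .069 .074 .088
python3 - <<'E'
from h import *
z=np.load('wrist.npz');p,P=z['p'],z['P'];h=P[...,2]
near=(np.hypot(P[...,0]-.509,P[...,1]-.084)<.125)
m=(near&(p.min(-1)>110)&(abs(h-.012)<.004)).astype(np.uint8);m=cv2.morphologyEx(m,cv2.MORPH_OPEN,np.ones((3,3)))
q=P[m>0][:,:2].astype(np.float32);r=cv2.minAreaRect(q);print(m.sum(),r,cv2.boxPoints(r).round(3))
E
```

```text
1065 [0.4584 0.0673 0.0797] [0.4393 0.0489 0.074 ] [0.476  0.0859 0.0823] 0.458 0.0676 0.0188
t 4.2 tcp [ 0.4587 -0.0116  0.1881] zyaw -71.65 shift [-2.45 15.   -7.54] turn 0 F [ 0.  -0.  -1.3] T [ 0.018 -0.027 -0.064] g 0.557 q [ 0.05  0.37 -0.09  1.99  0.05  0.79 -1.33]
7043 ((0.5124752521514893, 0.08674653619527817), (0.19873812794685364, 0.09635397046804428), 18.560230255126953) [[0.403 0.101]
 [0.434 0.009]
 [0.622 0.073]
 [0.591 0.164]]
```

View pics/w2.png

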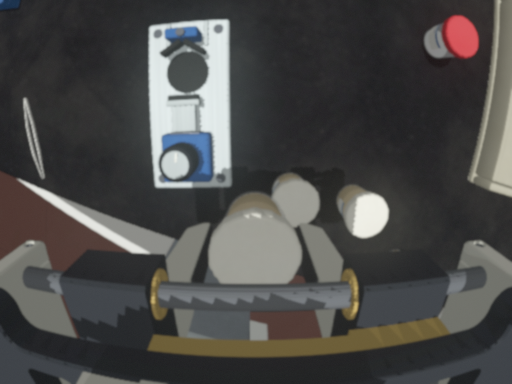

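The wrist view shows the knob at (180,162), the jaw bar at (185,98), the nest disc at (187,72) and the V rest at (185,45). I'll get the jaw face and rest position along the fixture x axis.

Run:
```python
from h import *
z=np.load('wrist.npz');p,P=z['p'],z['P']
a=np.radians(18.7);e=np.array([np.cos(a),np.sin(a)]);n=np.array([-e[1],e[0]])
D=P[...,:2]-np.array([.5529,.0996]);X=D@e*1000;Y=D@n*1000;h=P[...,2]*1000
for lo in range(-24,26,6):
    m=(abs(Y-lo-3)<3)&(h>22)&(h<60)&(abs(X)<75)
    hh,_=np.histogram(X[m],np.arange(-72,73,4)); print(lo,' '.join(map(str,hh)))
m=(abs(Y)<14)&(h>33)&(h<46)&(X<0)&(X>-60);print('jaw',np.percentile(X[m],[50,95,99,100]),np.percentile(h[m],[50,99]))
m=(abs(Y)<25)&(h>33)&(h<50)&(X>0);print('rest',np.percentile(X[m],[0,2,50,100]),np.percentile(Y[m],[0,100]))
v,u=np.where((h<16)&(h>8)&(p.max(-1)<70)&(np.hypot(X,Y)<40));print('disc',X[v,u].min(),X[v,u].max(),Y[v,u].min(),Y[v,u].max(),X[v,u].mean(),Y[v,u].mean())
to(.5529,.0996,.11)
```

```text
-24 0 0 0 0 0 0 0 0 0 0 0 0 0 0 0 0 0 0 0 0 4 32 12 0 0 0 0 0 0 0 0 0 0 0 0 0
-18 0 1 5 6 8 7 1 29 24 18 0 0 0 0 0 0 0 0 0 0 0 9 20 11 0 42 35 28 5 0 0 0 0 0 0 0
-12 27 26 18 20 21 17 26 20 16 19 0 0 0 0 0 0 0 0 0 0 0 0 12 22 5 42 16 19 3 0 0 0 0 0 0 0
-6 21 16 23 24 17 21 21 20 21 18 0 0 0 0 0 0 0 0 0 0 0 0 0 12 18 31 24 21 3 0 0 0 0 0 0 0
0 18 21 21 15 21 20 18 19 21 15 0 0 0 0 0 0 0 0 0 0 0 0 0 22 20 35 19 14 1 0 0 0 0 0 0 0
6 16 20 18 17 21 19 20 22 18 18 0 0 0 0 0 0 0 0 0 0 0 0 16 32 10 28 20 19 4 0 0 0 0 0 0 0
12 5 8 6 6 6 5 6 19 20 17 0 0 0 0 0 0 0 0 0 0 0 13 29 16 0 37 17 17 3 0 0 0 0 0 0 0
18 0 0 0 0 0 0 0 2 2 1 0 0 0 0 0 0 0 0 0 0 4 36 12 0 0 1 1 3 1 0 0 0 0 0 0 0
24 0 0 0 0 0 0 0 0 0 0 0 0 0 0 0 0 0 0 0 0 0 4 1 0 0 0 0 0 0 0 0 0 0 0 0 0
jaw [-45.77297564 -33.80370542 -32.73900888 -32.46384588] [37.45529605 40.5538765 ]
rest [11.1916397  12.72301236 29.51699991 41.47498209] [-23.81680638  24.70742377]
disc 12.470559882157598 12.470559882157598 15.110423544449276 15.110423544449276 12.470559882157598 15.110423544449276
t 4.2 tcp [ 0.4587 -0.0116  0.1881] zyaw -71.65 shift [-12.45   7.79  -7.59] turn 0 F [ 0.  -0.  -1.3] T [ 0.018 -0.027 -0.064] g 0.557 q [ 0.05  0.37 -0.09  1.99  0.05  0.79 -1.33]
```

jog_arm:
  steps: [-11.9,0,-7.6,0.3,40,-11.9,0,-7.6,0.3,40,-11.9,0,-7.6,0.3,40,-11.9,0,-7.6,0.3,40,-11.9,5,-7.6,0.3,40,-11.9,8,-7.6,0.3,40,-11.9,9,-7.6,0.3,40,-11.9,9,-7.6,0.3,40,-11.9,9,-7.6,0.3,40,-11.9,9,-7.6,0.3,40]

```text
t: 5.03
tcp_pos: [0.5495, 0.0998, 0.1007]
tool_rot: [-0.11, 0.698, -0.698, 0.113]
wrist_force: [-0.1, 1.1, -0.9]
grip_width: 0.555
```

```bash
python3 -c "
from h import *
to(.5477,.0978,.0512,-71.3)"
```

```text
t 5.03 tcp [0.5495 0.0998 0.1007] zyaw -71.83 shift [0.25 4.95 0.13] turn -0.53 F [-0.1  1.1 -0.9] T [-0.029  0.024 -0.002] g 0.555 q [-0.16  0.62 -0.09  1.83  0.08  0.7  -1.55]
```

jog_arm:
  steps: [0.2,1,0.1,0,40,0.2,2,0.1,0,40,0.2,3,0.1,0,40,0.2,3.7,0.1,0,40,0.2,4.2,0.1,0,40,0.2,4.5,0.1,0,40,0.2,4.6,0.1,0,40,0.2,4.7,0.1,0,40,0.2,4.7,0.1,0,40,0.2,4.7,0.1,0,40]

```text
t: 5.87
tcp_pos: [0.5463, 0.0986, 0.052]
tool_rot: [-0.112, 0.698, -0.698, 0.112]
wrist_force: [0.3, -0.6, -0.8]
grip_width: 0.554
```

```bash
python3 -c "
from h import *
to(.5477,.0978,.0512,-71.3)
c,s,p,d=cam('wrist');cv2.imwrite('pics/w3.png',p[...,::-1])
to(.5477,.0978,.0512,-71.3)"
```

```text
t 5.87 tcp [0.5463 0.0986 0.052 ] zyaw -71.75 shift [-0.11  0.08  0.12] turn -0.45 F [ 0.3 -0.6 -0.8] T [ 0.059 -0.009  0.   ] g 0.554 q [-0.17  0.69 -0.08  1.87  0.09  0.59 -1.56]
t 5.92 tcp [0.5463 0.0985 0.052 ] zyaw -71.76 shift [-0.11  0.08  0.11] turn -0.46 F [-0.3  0.7 -1.6] T [ 0.01  -0.015  0.108] g 0.555 q [-0.17  0.69 -0.08  1.87  0.09  0.59 -1.56]
```

View pics/w3.png

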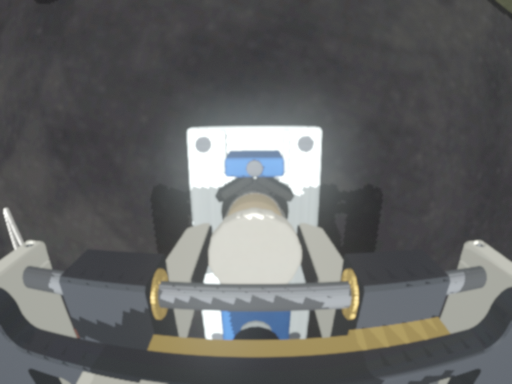

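The held cup at (255,245) is in line with the V (255,190) and clear of it. I'll lower the last millimetre and check for contact.

jog_arm:
  steps: [-0.1,0,0.1,0,40,-0.1,0.05,0.1,0,40,-0.1,0.1,0.1,0,40,-0.1,0.1,0.1,0,40,-0.1,0.1,0.1,0,40]

```text
t: 6.33
tcp_pos: [0.5478, 0.0977, 0.0512]
tool_rot: [0.112, -0.698, 0.698, -0.112]
wrist_force: [-0.6, 0.7, 3.5]
grip_width: 0.553
```

jog_arm:
  steps: [0,0,0,0,62,0,0,0,0,70,0,0,0,0,78,0,0,0,0,78,0,0,0,0,78]

```text
t: 6.75
tcp_pos: [0.5472, 0.0979, 0.0505]
tool_rot: [-0.112, 0.698, -0.698, 0.112]
wrist_force: [-1.3, -0.0, -1.1]
grip_width: 0.776
```

jog_arm:
  steps: [0,-1,0,0,78,0,-3,0,0,78,0,-6,0,0,78,0,-9,0,0,78,0,-12,0,0,78,0,-12,0,0,78,0,-12,0,0,78]

```text
t: 7.33
tcp_pos: [0.5485, 0.0981, 0.1731]
tool_rot: [-0.11, 0.698, -0.698, 0.114]
wrist_force: [-0.6, 0.2, -0.3]
grip_width: 0.779
```

```bash
python3 w.py w4 .545 .097 .066 .085; python3 -c "
from h import *
to(.4582,.0675,.17)"
```

```text
2342 [0.5471 0.0972 0.0747] [0.5205 0.0713 0.0661] [0.5716 0.1225 0.0773] 0.5459 0.0969 0.0261
t 7.38 tcp [0.5472 0.0978 0.1714] zyaw -71.76 shift [ 0.16 13.34  0.04] turn 0 F [ 0.4 -0.7 -0.8] T [-0.014 -0.017 -0.031] g 0.781 q [-0.15  0.52 -0.1   1.76  0.07  0.86 -1.53]
t 7.38 tcp [0.5472 0.0978 0.1714] zyaw -71.76 shift [9.4  0.13 0.09] turn 0 F [ 0.4 -0.7 -0.8] T [-0.014 -0.017 -0.031] g 0.781 q [-0.15  0.52 -0.1   1.76  0.07  0.86 -1.53]
```

View pics/w4.png

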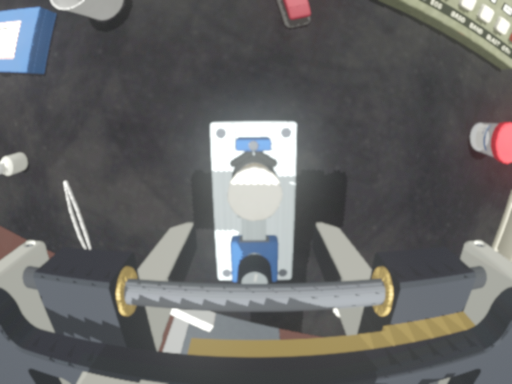

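The cup stands upright at (255,192) and is released. Its centre is about 6.5 mm from nest toward the jaw, as planned. Next I move over the knob and wind the wrist back.

jog_arm:
  steps: [3,-0.5,0.1,-7,65,6,-0.5,0.1,-14,65,9,-0.5,0.1,-21,65,9.4,-0.5,0.1,-28,65,9.4,-0.5,0.1,-35,65,9.4,-0.5,0.1,-42,65,9.4,-0.5,0.1,-49,65,9.4,-0.5,0.1,-56,65,9.4,-0.5,0.1,-63,65,9.4,-0.5,0.1,-70,65,9.4,-0.5,0.1,-77,65,9.4,-0.5,0.1,-84,65]

```text
t: 8.38
tcp_pos: [0.457, 0.0671, 0.1743]
tool_rot: [0.553, -0.443, 0.441, -0.551]
wrist_force: [0.7, 0.4, 0.1]
grip_width: 0.647
```

jog_arm:
  steps: [0,0,0,-7,65,0,0,0,-14,65,0,0,0,-21,65,0,0,0,-28,65,0,0,0,-35,65,0,0,0,-42,65,0,0,0,-49,65,0,0,0,-56,65,0,0,0,-63,65,0,0,0,-70,65,0,0,0,-77,65,0,0,0,-84,65]

```text
t: 9.38
tcp_pos: [0.4571, 0.067, 0.1743]
tool_rot: [-0.706, -0.04, 0.042, 0.706]
wrist_force: [-0.4, 0.7, 0.3]
grip_width: 0.649
```

jog_arm:
  steps: [0,0,0,-7,65,0,0,0,-14,65,0,0,0,-21,65,0,0,0,-28,65,0,0,0,-35,65,0,0,0,-42,65,0,0,0,-42,65,0,0,0,-42,65]

```text
t: 10.05
tcp_pos: [0.4574, 0.0672, 0.1745]
tool_rot: [-0.645, -0.287, 0.289, 0.646]
wrist_force: [-0.0, 0.6, 0.2]
grip_width: 0.65
```

```bash
python3 w.py w5 .458 .068 .074 .09; python3 -c "
from h import *
to(.4582,.0676,.051)"
```

```text
1194 [0.4558 0.0674 0.0796] [0.4381 0.0498 0.0743] [0.4747 0.0869 0.0825] 0.4569 0.0684 0.019
t 10.1 tcp [0.4577 0.0672 0.1749] zyaw 138.09 shift [ 0.05 13.69  0.11] turn 0 F [ 0.2 -0.2  0. ] T [ 0.141 -0.085 -0.076] g 0.65 q [ 0.54  0.62 -1.13  1.98  0.68  0.99  1.48]
t 10.1 tcp [0.4577 0.0672 0.1749] zyaw 138.09 shift [ 0.08 12.39 -0.04] turn 0 F [ 0.2 -0.2  0. ] T [ 0.141 -0.085 -0.076] g 0.65 q [ 0.54  0.62 -1.13  1.98  0.68  0.99  1.48]
```

jog_arm:
  steps: [0,4,0,0,65,0,8,0,0,65,0,10,0,0,65,0,11.5,0,0,65,0,12.1,0,0,65,0,12.3,0,0,65,0,12.3,0,0,65,0,12.3,0,0,65]

```text
t: 10.77
tcp_pos: [0.459, 0.0678, 0.0536]
tool_rot: [0.646, 0.289, -0.288, -0.645]
wrist_force: [0.0, -0.1, -0.3]
grip_width: 0.649
```

jog_arm:
  steps: [0,0,0,0,30,0,0,0,0,30,0,0,0,0,30,0,0,0,0,30,0,0,0,0,30,0,0,0,0,30,0,0,0,0,30,0,0,0,0,30]

```text
t: 11.43
tcp_pos: [0.4576, 0.0684, 0.053]
tool_rot: [-0.645, -0.289, 0.289, 0.646]
wrist_force: [-4.0, 1.6, 6.1]
grip_width: 0.383
```

```bash
python3 -c "
from h import *
to(.4575,.068,.051)"
```

```text
t 11.43 tcp [0.4576 0.0684 0.053 ] zyaw 138.29 shift [-0.03  0.2  -0.01] turn 0 F [-4.   1.6  6.1] T [ 0.573  0.711 -0.043] g 0.383 q [ 0.39  0.78 -0.92  2.1   0.95  0.75  1.26]
```

The knob is gripped: the opening reads 0.383, or 36 mm. I'll take a torque baseline and turn the first 70°.

```bash
cat > t.py <<'E'
import sys
from h import *
T=[];F=[];Y=[]
for i in range(int(sys.argv[1]) if len(sys.argv)>1 else 8):
    s=manip.sense();T.append(s['ft_torque']);F.append(s['wrist_force']);M=R.from_quat(s['tool_rot']).as_matrix();Y.append(np.degrees(np.arctan2(M[1,2],M[0,2])));manip.get_image('wrist')
T=np.array(T);print('T',T.mean(0).round(3),'sd',T.std(0).round(3),'F',np.mean(F,0).round(1),'yaw',np.mean(Y).round(2));to(.4575,.068,.053)
E
python3 t.py
```

```text
T [ 0.563  0.746 -0.034] sd [0.043 0.016 0.041] F [-3.8  1.8  5.9] yaw 138.29
t 11.83 tcp [0.4576 0.0683 0.053 ] zyaw 138.29 shift [-0.03  0.   -0.01] turn 0 F [-3.2  2.4  5.6] T [ 0.542  0.761 -0.081] g 0.38 q [ 0.39  0.78 -0.92  2.1   0.95  0.75  1.26]
```

jog_arm:
  steps: [0,0,0,7,30,0,0,0,14,30,0,0,0,21,30,0,0,0,28,30,0,0,0,35,30,0,0,0,42,30,0,0,0,49,30,0,0,0,56,30,0,0,0,63,30,0,0,0,70,30]

```text
t: 12.67
tcp_pos: [0.4577, 0.0682, 0.053]
tool_rot: [-0.694, 0.135, -0.135, 0.694]
wrist_force: [-2.8, 2.0, 4.8]
grip_width: 0.382
```

```bash
python3 t.py
```

```text
T [ 0.606  0.721 -0.092] sd [0.046 0.068 0.097] F [-3.7  2.4  5.9] yaw 68.31
t 13.07 tcp [0.4577 0.0682 0.053 ] zyaw 68.47 shift [-0.01 -0.   -0.02] turn 0 F [-4.2  2.1  7.8] T [ 0.641  0.776 -0.126] g 0.379 q [ 0.21  0.67 -0.61  2.11  0.7   0.57  0.29]
```

jog_arm:
  steps: [0,0,0,2,30,0,0,0,4,30,0,0,0,6,30,0,0,0,8,30,0,0,0,10,30,0,0,0,12,30]

```text
t: 13.57
tcp_pos: [0.4577, 0.0681, 0.053]
tool_rot: [-0.677, 0.204, -0.204, 0.677]
wrist_force: [-3.1, 2.6, 5.9]
grip_width: 0.383
```

```bash
python3 t.py
cat > j.py <<'E'
from h import *
c,s,p,d=cam('scene');P=cloud('scene',c,s,d)
z=np.load('scene.npz')
a=np.radians(18.7);e=np.array([np.cos(a),np.sin(a)]);n=np.array([-e[1],e[0]])
def st(P,l):
    D=P[...,:2]-np.array([.5529,.0996]);X=D@e*1000;Y=D@n*1000;h=P[...,2]*1000
    m=(abs(Y)<25)&(h>66)&(h<85)&(abs(X)<40);
    print(l,'cap',m.sum(),X[m].mean() if m.any() else 0,Y[m].mean() if m.any() else 0)
st(P,'now')
cv2.imwrite('pics/s1.png',cv2.resize(p[170:270,210:350,::-1],None,fx=5,fy=5,interpolation=cv2.INTER_CUBIC))
E
python3 j.py
```

```text
T [ 0.578  0.732 -0.038] sd [0.027 0.042 0.067] F [-4.3  2.5  6.7] yaw 56.47
t 13.97 tcp [0.4577 0.0681 0.053 ] zyaw 56.48 shift [-0.01  0.   -0.02] turn 0 F [-4.2  2.8  6.9] T [ 0.573  0.783 -0.07 ] g 0.381 q [ 0.17  0.65 -0.55  2.11  0.65  0.55  0.13]
now cap 174 -14.127491831622027 4.9583632272644556
```

View pics/s1.png

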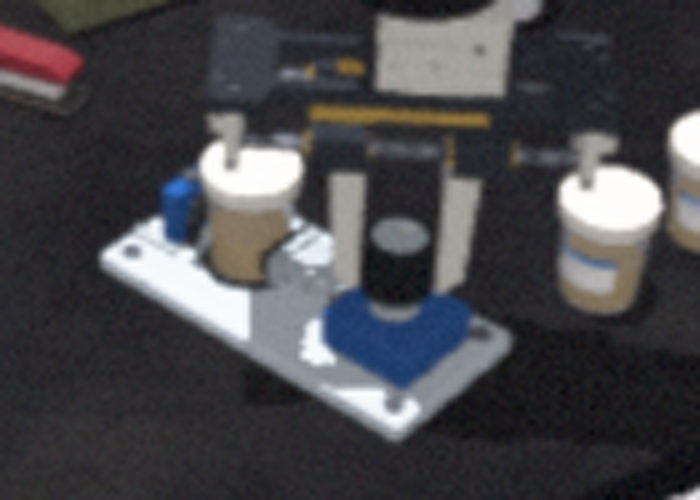

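The scene crop shows the fingers either side of the black knob at (400,260) and the jaw close against the cup at (275,265). I'll continue in small steps, also tracking the cap position from the wrist camera.

```bash
cat > t.py <<'E'
from h import *
T=[];F=[];Y=[];C=[]
a=np.radians(18.7);e=np.array([np.cos(a),np.sin(a)]);n=np.array([-e[1],e[0]])
for i in range(8):
    c,s,p,d=cam('wrist');T.append(s['ft_torque']);F.append(s['wrist_force']);M=R.from_quat(s['tool_rot']).as_matrix();Y.append(np.degrees(np.arctan2(M[1,2],M[0,2])))
    if i%3==0:
        P=cloud('wrist',c,s,d);D=P[...,:2]-np.array([.5529,.0996]);X=D@e*1000;V=D@n*1000
        m=(np.hypot(X+4,V)<36)&(P[...,2]>.068)&(P[...,2]<.085)&(p.min(-1)>100)
        if m.sum()>50:
            q=np.c_[X[m],V[m]].astype(np.float32);(x,y),r=cv2.minEnclosingCircle(q);C.append([x,y,r,m.sum()])
T=np.array(T);print('t',round(float(s['t']),2),'T',T.mean(0).round(3),'sd',T.std(0)[2].round(3),'F',np.mean(F,0).round(1),'yaw',np.mean(Y).round(2),'cap',np.mean(C,0).round(1) if C else None,'tcp',np.round(s['tcp_pos'],4),'g',s['grip_width'].round(3),'q7',s['joint_pos'][6].round(2))
E
python3 t.py
```

```text
Traceback (most recent call last):
  File "t.py", line 11, in <module>
    T=np.array(T);print('t',round(float(s['t']),2),'T',T.mean(0).round(3),'sd',T.std(0)[2].round(3),'F',np.mean(F,0).round(1),'yaw',np.mean(Y).round(2),'cap',np.mean(C,0).round(1) if C else None,'tcp',np.round(s['tcp_pos'],4),'g',s['grip_width'].round(3),'q7',s['joint_pos'][6].round(2))
                                                                                                                                                                                                                                      ^^^^^^^^^^^^^^^^^^^^^
AttributeError: 'float' object has no attribute 'round'
```

jog_arm:
  steps: [0,0,0,2,30,0,0,0,4,30,0,0,0,6,30,0,0,0,8,30,0,0,0,10,30]

```text
t: 14.83
tcp_pos: [0.4577, 0.0681, 0.053]
tool_rot: [0.657, -0.262, 0.262, -0.657]
wrist_force: [-4.0, 1.9, 6.6]
grip_width: 0.381
```

```bash
python3 t.py
```

```text
Traceback (most recent call last):
  File "t.py", line 11, in <module>
    T=np.array(T);print('t',round(float(s['t']),2),'T',T.mean(0).round(3),'sd',T.std(0)[2].round(3),'F',np.mean(F,0).round(1),'yaw',np.mean(Y).round(2),'cap',np.mean(C,0).round(1) if C else None,'tcp',np.round(s['tcp_pos'],4),'g',s['grip_width'].round(3),'q7',s['joint_pos'][6].round(2))
                                                                                                                                                                                                                                      ^^^^^^^^^^^^^^^^^^^^^
AttributeError: 'float' object has no attribute 'round'
```

jog_arm:
  steps: [0,0,0,2,30,0,0,0,4,30,0,0,0,6,30,0,0,0,8,30]

```text
t: 15.57
tcp_pos: [0.4577, 0.0681, 0.053]
tool_rot: [0.637, -0.308, 0.307, -0.637]
wrist_force: [-4.1, 3.5, 6.9]
grip_width: 0.383
```

```bash
python3 t.py
```

```text
Traceback (most recent call last):
  File "t.py", line 11, in <module>
    T=np.array(T);print('t',round(float(s['t']),2),'T',T.mean(0).round(3),'sd',T.std(0)[2].round(3),'F',np.mean(F,0).round(1),'yaw',np.mean(Y).round(2),'cap',np.mean(C,0).round(1) if C else None,'tcp',np.round(s['tcp_pos'],4),'g',s['grip_width'].round(3),'q7',s['joint_pos'][6].round(2))
                                                                                                                                                                                                                                      ^^^^^^^^^^^^^^^^^^^^^
AttributeError: 'float' object has no attribute 'round'
```

That was my scripting slip: those two steps ran without readings. I'll fix it and read before moving again.

```bash
sed -i "s/s\['grip_width'\].round(3)/round(float(s['grip_width']),3)/; s/s\['joint_pos'\]\[6\].round(2)/round(float(s['joint_pos'][6]),2)/" t.py; python3 t.py
```

```text
t 16.32 T [ 0.587  0.731 -0.088] sd 0.036 F [-4.1  2.7  7.2] yaw 38.49 cap [  0.9  23.2  10.5 142.7] tcp [0.4577 0.0681 0.053 ] g 0.381 q7 -0.09
```

```bash
cat > j.py <<'E'
from h import *
c,s,p,d=cam('top');P=cloud('top',c,s,d)
a=np.radians(18.7);e=np.array([np.cos(a),np.sin(a)]);n=np.array([-e[1],e[0]])
def st(P,p,l):
    D=P[...,:2]-np.array([.5529,.0996]);X=D@e*1000;Y=D@n*1000;h=P[...,2]*1000
    m=(np.hypot(X+3,Y)<40)&(h>58)&(h<88)&(p.min(-1)>150)
    if m.sum()>10:
        print(l,m.sum(),'X',np.percentile(X[m],[1,50,99]).round(1),'Y',np.percentile(Y[m],[1,50,99]).round(1))
st(P,p,'top')
c,s,p,d=cam('scene');st(cloud('scene',c,s,d),p,'scene')
E
python3 j.py
```

```text
top 97 X [-22.    8.2  22. ] Y [-25.1  -9.8  22.6]
scene 231 X [-30.4  -8.   16.4] Y [-24.    4.8  24.4]
```

jog_arm:
  steps: [0,0,0,2,30,0,0,0,4,30,0,0,0,6,30]

```text
t: 16.72
tcp_pos: [0.4576, 0.0681, 0.053]
tool_rot: [0.62, -0.341, 0.34, -0.62]
wrist_force: [-3.9, 2.3, 7.0]
grip_width: 0.383
```

```bash
python3 t.py; python3 j.py
```

```text
t 17.07 T [ 0.556  0.699 -0.041] sd 0.071 F [-4.4  2.5  7.1] yaw 32.48 cap [ -2.2  13.1  21.6 849. ] tcp [0.4577 0.0681 0.053 ] g 0.382 q7 -0.17
top 75 X [-6.7 10.7 21.9] Y [-25.2  -1.1  22.8]
scene 226 X [-30.9  -8.3  16.9] Y [-24.3   4.4  25.2]
```

jog_arm:
  steps: [0,0,0,2,30,0,0,0,4,30,0,0,0,6,30,0,0,0,8,30]

```text
t: 17.55
tcp_pos: [0.4576, 0.0681, 0.053]
tool_rot: [0.595, -0.383, 0.382, -0.594]
wrist_force: [-4.2, 2.7, 6.5]
grip_width: 0.38
```

```bash
python3 t.py
```

```text
t 17.9 T [ 0.582  0.705 -0.039] sd 0.073 F [-4.2  2.9  6.9] yaw 24.49 cap [  -2.8    3.    25.7 2230.3] tcp [0.4577 0.0681 0.053 ] g 0.384 q7 -0.27
```

jog_arm:
  steps: [0,0,0,2,30,0,0,0,4,30,0,0,0,6,30]

```text
t: 18.2
tcp_pos: [0.4576, 0.068, 0.053]
tool_rot: [0.574, -0.413, 0.413, -0.574]
wrist_force: [-4.6, 1.7, 6.3]
grip_width: 0.379
```

```bash
python3 t.py
```

```text
t 18.55 T [ 0.558  0.692 -0.064] sd 0.064 F [-3.9  2.7  6.7] yaw 18.49 cap [-2.3000e+00  8.0000e-01  2.6400e+01  3.3123e+03] tcp [0.4576 0.068  0.053 ] g 0.381 q7 -0.34
```

jog_arm:
  steps: [0,0,0,2,30,0,0,0,4,30,0,0,0,6,30]

```text
t: 18.85
tcp_pos: [0.4576, 0.068, 0.053]
tool_rot: [0.552, -0.443, 0.442, -0.551]
wrist_force: [-3.5, 2.9, 6.8]
grip_width: 0.381
```

```bash
python3 t.py
```

```text
t 19.2 T [ 0.549  0.691 -0.061] sd 0.065 F [-3.9  2.9  7.3] yaw 12.49 cap [-1.9000e+00  9.0000e-01  2.6300e+01  4.2423e+03] tcp [0.4576 0.068  0.053 ] g 0.384 q7 -0.41
```

jog_arm:
  steps: [0,0,0,2,30,0,0,0,4,30,0,0,0,6,30]

```text
t: 19.5
tcp_pos: [0.4576, 0.068, 0.053]
tool_rot: [0.528, -0.471, 0.471, -0.527]
wrist_force: [-4.2, 2.6, 7.1]
grip_width: 0.38
```

```bash
python3 t.py
```

```text
t 19.85 T [ 0.554  0.707 -0.032] sd 0.073 F [-3.8  2.8  7.1] yaw 6.49 cap [-1.7000e+00  6.0000e-01  2.6400e+01  4.8477e+03] tcp [0.4576 0.068  0.053 ] g 0.379 q7 -0.48
```

jog_arm:
  steps: [0,0,0,2,30,0,0,0,4,30,0,0,0,6,30]

```text
t: 20.15
tcp_pos: [0.4576, 0.068, 0.053]
tool_rot: [0.503, -0.498, 0.497, -0.502]
wrist_force: [-3.6, 2.1, 6.6]
grip_width: 0.383
```

```bash
python3 t.py
```

```text
t 20.5 T [ 0.548  0.707 -0.022] sd 0.086 F [-3.7  2.4  6.8] yaw 0.51 cap [-1.4000e+00  5.0000e-01  2.6600e+01  5.1587e+03] tcp [0.4576 0.068  0.053 ] g 0.386 q7 -0.55
```

jog_arm:
  steps: [0,0,0,2,30,0,0,0,4,30,0,0,0,6,30]

```text
t: 20.8
tcp_pos: [0.4576, 0.0681, 0.053]
tool_rot: [-0.476, 0.524, -0.523, 0.475]
wrist_force: [-3.9, 2.3, 7.1]
grip_width: 0.379
```

```bash
python3 t.py
```

```text
t 21.15 T [0.54  0.683 0.021] sd 0.08 F [-3.8  2.8  7. ] yaw -5.48 cap [-1.1000e+00  5.0000e-01  2.6400e+01  5.4657e+03] tcp [0.4576 0.068  0.053 ] g 0.38 q7 -0.62
```

jog_arm:
  steps: [0,0,0,2,30,0,0,0,4,30,0,0,0,6,30]

```text
t: 21.45
tcp_pos: [0.4576, 0.068, 0.053]
tool_rot: [-0.448, 0.548, -0.547, 0.447]
wrist_force: [-4.2, 2.8, 7.1]
grip_width: 0.385
```

```bash
echo "print('series',T[:,2].round(2))" >> t.py; python3 t.py
```

```text
t 21.8 T [0.515 0.695 0.043] sd 0.085 F [-3.7  2.8  6.9] yaw -11.46 cap [-1.1000e+00  7.0000e-01  2.6300e+01  5.7953e+03] tcp [0.4576 0.068  0.053 ] g 0.383 q7 -0.69
series [ 0.24  0.1  -0.02  0.05 -0.04  0.02 -0.01  0.01]
```

Readings settle from 0.24 just after the motion to about 0.0. The mean has risen about 0.10 over the free-running level of -0.06, and the cap stopped advancing at X=-1.1 mm, so it is seated. One more small step brings it to mid-range.

jog_arm:
  steps: [0,0,0,2,30,0,0,0,4,30]

```text
t: 22.02
tcp_pos: [0.4576, 0.068, 0.053]
tool_rot: [-0.429, 0.563, -0.562, 0.428]
wrist_force: [-3.2, 2.6, 6.3]
grip_width: 0.378
```

```bash
python3 t.py
```

```text
t 22.37 T [0.512 0.673 0.095] sd 0.051 F [-3.7  2.6  6.8] yaw -15.45 cap [-1.0000e+00  4.0000e-01  2.6300e+01  6.0573e+03] tcp [0.4575 0.068  0.053 ] g 0.38 q7 -0.73
series [0.21 0.14 0.08 0.07 0.04 0.06 0.1  0.06]
```

The rise is now about 0.16 N m, mid-snug (about 40 N). I'll release and lift clear.

jog_arm:
  steps: [0,0,0,0,45,0,0,0,0,55,0,0,0,0,65,0,0,0,0,65,0,0,0,0,65]

```text
t: 22.83
tcp_pos: [0.4586, 0.067, 0.0525]
tool_rot: [0.427, -0.564, 0.564, -0.427]
wrist_force: [0.8, -0.4, -0.1]
grip_width: 0.64
```

jog_arm:
  steps: [0,-1,0,0,65,0,-3,0,0,65,0,-6,0,0,65,0,-10,0,0,65,0,-14,0,0,65,0,-14,0,0,65,0,-14,0,0,65]

```text
t: 23.42
tcp_pos: [0.4599, 0.0675, 0.1948]
tool_rot: [0.425, -0.563, 0.565, -0.428]
wrist_force: [-0.6, -0.2, 0.1]
grip_width: 0.649
```

```bash
python3 t.py; python3 -c "
from h import *
c,s,p,d=cam('scene');cv2.imwrite('pics/s2.png',cv2.resize(p[150:290,180:380,::-1],None,fx=4,fy=4,interpolation=cv2.INTER_CUBIC))"
```

```text
t 23.77 T [-0.042 -0.063  0.006] sd 0.029 F [-0.   0.1 -0.3] yaw -15.75 cap [-1.100e+00  2.000e-01  2.620e+01  2.055e+03] tcp [0.4576 0.0673 0.1915] g 0.652 q7 -0.63
series [-0.06  0.02  0.03  0.01  0.    0.01  0.04 -0.02]
```

View pics/s2.png

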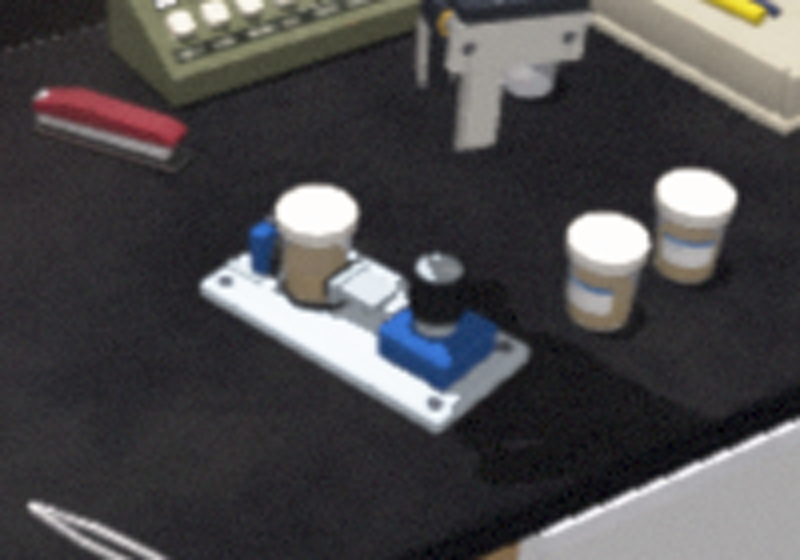

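The cup at (315,245) stands upright between the closed jaw and the V rest, the gripper is clear, and the neighbouring cups are undisturbed. Handing in.

```bash
python3 -c "
from h import *
print(manip.job_done())"
```

```text
the job is handed in; nothing more can be done
None
```

The cup is clamped upright against the V rest, and I handed the job in at about 24 s of the 72 s allowed. I took the white-capped cup farthest from the base, stood it about 3 mm clear of the jaw and let go. Then I turned the thumbscrew about 154° clockwise in one grip and lifted off.

- **Torque:** the average rose from about -0.06 to +0.095 N m, a rise of about 0.16, which is roughly 40 N and mid-snug. Single readings were noisy, about 0.05 to 0.08.
- **Position:** the cap stopped advancing at -1.1 mm from the nest point while the screw stiffened, and it was still there after I released the knob.
- **Final look:** the cup stood upright with the gripper clear. The two nearest white cups in that view stood where they were; I did not recheck the other bystanders.
- **What went wrong:** a formatting error in my reading script meant two turning steps (18° together) ran without torque readings. This was before seating, and the next reading showed no load.

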